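# Vent the vacuum chamber and take off its lid

## Robot

A 6-joint arm with a two-finger parallel gripper is mounted at the origin on a cart in front of the work surface, level with it; the furniture and walls round the work are solid. World frame = base frame: x ahead of the robot, y to its left, z up, the work surface at z = 0. Lengths are in m, angles in rad, forces in N, time in s.
With the tool pointing down it reaches from about 0.275 to 0.825 m from the base axis. Payload 4.9 kg.
Tool frame: the origin (TCP) lies on the mounting face of the last link; the fingertips stand 173 mm ahead of it and the grasp point (between the pads) lies 155 mm ahead of it; z points along the fingers, y is the direction in which the jaws open and shut (so a half turn about z gives the same grasp; the last joint's range is limited). The gripper opens to 85 mm and grips with 20 to 120 N. Pads are 22 mm wide; open, the fingers measure 114 mm over their backs; the gripper's body (76 mm by 85 mm) begins 54 mm behind the grasp point. The pads swing forward as they close: fully open they stand 13 mm farther back than shut.
Start: joints at [1.129, 0.326, -0.193, 1.052, 0, 1.437], TCP at [0.167, 0.524, 0.405] pointing down, gripper open.
Joint ranges: [-2.65, 2.65], [-0.97, 1.79], [-1.3, 1.35], [-1.93, 2.1], [-1.47, 1.37], [-3.14, 3.14]. Speed limits (rad/s): [2.57, 2.57, 3.14, 3.14, 3.14, 3.14].

## Interface

Orientations are given as a 3x3 rotation matrix whose columns are the frame's x, y, z axes.
In Python, from rig import monitor, optics, bot gives the robot as it stands.
- The arm moves only by the tool servo_tool, never from a script. Its argument "increments" is a list of rows, each a list of 4 numbers: the shift along the tool's x, y, z in units of 25 mm (1.0 is 25 mm), then the turn about the tool's z in units of 5 degrees (1.0 is 5 degrees). A call has 1 to 12 rows; each row shifts and turns the commanded pose from where the row before left it, along the tool's axes as they then stand; what a row does not reach is not made up. A row lasts 1/12 s, in which the tool goes at most 41.7 mm and 7.16 degrees, less where a joint would pass 70% of its speed; a pose out of reach is approached as far as the arm can. A call is refused whole if a number of a shift passes 1 or a number of a turn 1, either way. A call with a gripper value outside its range is refused whole. "grip" is the opening, from 0 (shut) to 1 (fully open), set as the call begins (left out, the last holds). The fingers move at their own pace and stop on an object; the grip force is fixed at half the most. Time passes only in rows, so rows that do not move let the fingers close. It gives the time, the measured TCP pose, the force and the opening at its end, in the units of the state.
- monitor.observe(): the state, without advancing time (a new reading comes with each control period).
- optics.camera(name): name is "scene" or "top"; returns a dict with "pixels" (400x640x3 uint8, blue, green, red), "fx", "fy", "cx", "cy" (pixels), "k1" (the pictures are not rectified: a ray, as slopes to the right and down, at radius r is drawn at 1 + k1 r^2 times it, then the intrinsics apply), "rvec" (rotation vector, rad) and "tvec" (3), from world to camera coordinates, as OpenCV has them. Camera axes: x right, y down, z forward; pixel columns grow to the right and rows downward; lengths in m; the calibration is good to about 2 mm. A picture is of the moment at which its call begins. There is no depth.
- bot.hand_in(): hands the job in, once; it reports no verdict.
The state is a dict: "time": time; "joint_pos": joint angles; "joint_vel": joint speeds; "joint_efforts": joint torques, N m; "tcp_pos": TCP position; "orientation": TCP orientation; "ft_force": force on the tool from outside, world axes, zero at the start; "torque": the same for the moment, N m; "finger_gap": opening from 0.0 (shut) to 1.0 (fully open).
Only numpy, scipy, OpenCV 4.12 (cv2) and the standard library are available. Lean on these libraries where they do the work, as an engineer would, in place of code of your own. Each camera call takes 0.05 s, during which the arm holds its last target.

## Task

The casting pan in the vacuum chamber is ready to come out. First let the air in: turn the bar-handled vent tap on the chamber's lid anticlockwise until its handle lies in line with the little spout, while the lid is still seated. Then lift the lid off by its round centre knob and set it down gently, right way up, in the middle of the cork pad so that no part of the lid plate hangs over the pad's edge, leaving the tap open.

Things in the scene. Friction and masses are not known exactly. Their poses are not given: they have to be found in the camera images.
- tap (a joint): Angle of the vent tap on the lid, rad: 0 shut (handle bar crosswise to the spout), 1.57 open against its stop (bar in line with the spout). Grows anticlockwise seen from above; starts at 0 to 0.2. Light friction (0.03 N m), stays where left. Below about 1 rad the vacuum holds the lid down (it gives only 2 mm); from 1.2 on the lid is free.
- tap_grip (a point): Centre of the tap's handle, a brass bar 44 long, 12 wide, 20 tall, on a thin stem 65 mm from the lid's centre; on the vertical turning axis, 34 mm above the lid plate. The frame turns with the tap: y along the bar, x across it (close the fingers along x), z up. Below the bar: a boss 20 wide, 10 tall, and a thin spout pointing outward. Sides free for 40 mm.
- lid_knob (a point): Centre of the lid's round black knob, 30 across, 24 tall, 36 mm above the lid plate; 70 mm above the lid's feet. Frame of the lid: x points to the tap (65 mm away), y crosswise, z up. Close the fingers along y; at -x is a low round gauge. The lid is a loose steel plate 199 across, 12 thick, about 0.65 kg, on four feet 22 long that keep it from turning.
- chamber: Vacuum chamber: aluminium pot 200 across, 110 tall, fixed to the bench; origin at the centre of its underside, z up. The lid sits on its rim, its feet hanging inside with 2 to 3 mm play: lift it straight up by 30 mm or more before moving it sideways. Seated, the knob's centre is 158 mm above the bench.
- pad_top (a point): Centre of the upper face of the round cork pad, 250 across, 8 thick, fixed flat on the bench. With the lid standing on it the knob's centre is 70 mm above this point.

How it is judged:
By the outcome, as a careful person would: the job done as asked, in the order asked, and still so for the second after the job is handed in, with the robot touching nothing.
It also fails if it takes over 58 s, if anything falls off the work surface, if the arm or the gripper's body presses on something with over 40 N, if the wrist force passes 120 N, or if a joint passes its speed limit or range.

## Working session

There is one attempt and no reset: what is moved stays moved. The work goes in short steps, Python scripts to look and compute and a tool call to move; the robot and the scene stay as the last step left them, time stands still between calls to the robot, and variables do not carry over. Pictures are saved under pics/ and viewed, and the job is handed in when it is done.

Besides the shell and the picture viewer there is one more tool, called after "Call:" as name(argument=value, ...), one argument or row to a line, values as JSON. servo_tool: Moves the arm, as the interface text tells. Its arguments: {"type":"object","properties":{"increments":{"type":"array","items":{"type":"array","items":{"type":"number"}}},"grip":{"type":"number"}},"required":["increments"]}

```bash
mkdir -p pics; cat > h.py <<'E'
import numpy as np, cv2
from rig import monitor, optics, bot
def snap(n,f):
    c=optics.camera(n); cv2.imwrite('pics/'+f+'.png',c['pixels'])
    np.savez(f+'.npz',**c); return c
def cam(f): return dict(np.load(f+'.npz'))
def proj(c,P):
    P=np.atleast_2d(P).astype(float); R=cv2.Rodrigues(c['rvec'])[0]
    q=P@R.T+np.ravel(c['tvec']); s=q[:,:2]/q[:,2:]; r2=(s**2).sum(1,keepdims=True)
    s=s*(1+c['k1']*r2); return s*[c['fx'],c['fy']]+[c['cx'],c['cy']]
def back(c,uv,z):
    K=np.array([[c['fx'],0,c['cx']],[0,c['fy'],c['cy']],[0,0,1]],float)
    D=np.array([float(c['k1']),0,0,0,0])
    s=cv2.undistortPoints(np.array(uv,float).reshape(-1,1,2),K,D).reshape(-1,2)
    R=cv2.Rodrigues(c['rvec'])[0]; o=-R.T@np.ravel(c['tvec']); d=np.c_[s,np.ones(len(s))]@R
    return o+d*((z-o[2])/d[:,2:])
E
python3 - <<'E'
from h import *
np.set_printoptions(precision=4,suppress=True)
for n in('top','scene'):
    c=snap(n,n+'0'); R=cv2.Rodrigues(c['rvec'])[0]; print(n,c['fx'],c['k1'],-R.T@np.ravel(c['tvec']))
s=monitor.observe(); print(s)
E
```

```text
top 404.8631277487506 -0.06323460333082005 [0.4823 0.0363 0.958 ]
scene 512.4267505151059 -0.1346577180619159 [-0.053  -0.7422  0.6731]
{'time': 0.1, 'joint_pos': array([ 1.1288,  0.3268, -0.1935,  1.052 ,  0.    ,  1.4366]), 'joint_vel': array([ 0.0008, -0.0012,  0.0012, -0.001 ,  0.0002, -0.0005]), 'joint_efforts': array([  0.0003, -44.4239,  26.3038,   0.0079,  -0.0002,   0.    ]), 'tcp_pos': array([0.1665, 0.5239, 0.404 ]), 'orientation': array([[-0.953 ,  0.303 , -0.0007],
       [ 0.303 ,  0.953 , -0.0013],
       [ 0.0002, -0.0015, -1.    ]]), 'ft_force': array([-0.4383, -0.0841, -0.1381]), 'torque': array([ 0.0092, -0.0186, -0.0119]), 'finger_gap': 1.0010202829597858}
```

View pics/top0.png

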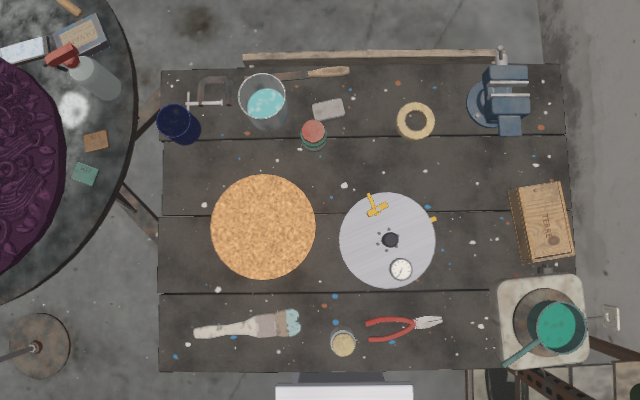

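View pics/scene0.png

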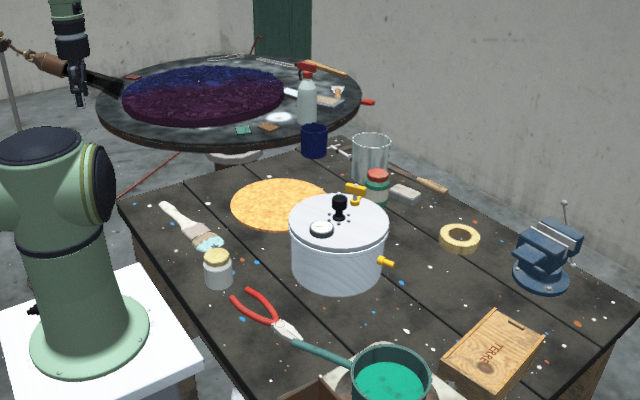

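```bash
python3 - <<'E'
from h import *
for f,(x0,y0,x1,y1) in (('top0',(325,180,455,300)),('scene0',(270,160,420,300))):
    im=cam(f)['pixels'][y0:y1,x0:x1]; k=5 if f=='top0' else 4
    cv2.imwrite('pics/'+f+'z.png',cv2.resize(im,None,fx=k,fy=k,interpolation=cv2.INTER_CUBIC))
c=cam('top0')
print(back(c,[[264,227]],0.008),back(c,[[387,240]],.122),back(c,[[390,240]],.17),back(c,[[376,210]],.166))
im=c['pixels'].astype(int); b,g,r=im[...,0],im[...,1],im[...,2]
m=((r-b>60)&(r>150)).astype(np.uint8); 
n,l,s,ce=cv2.connectedComponentsWithStats(m)
for i in range(1,n):
    if s[i,4]>40: print(s[i],ce[i])
E
```

```text
[[0.51842495 0.1814791  0.008     ]] [[ 0.48372411 -0.08926493  0.122     ]] [[ 0.48355188 -0.08787086  0.17      ]] [[ 0.54255808 -0.06275161  0.166     ]]
[62  0 10 10 45] [66.88888889  4.24444444]
[ 45  43  28  21 208] [57.91826923 52.25961538]
[302 120  21  22 292] [310.68150685 130.75342466]
[ 210  174  106  106 8708] [262.5245751  226.55512173]
[558 182  16  71 163] [565.82822086 217.09815951]
[519 188  24  71 285] [528.38596491 221.47368421]
[367 193  21  23 173] [375.13872832 206.23699422]
[366 317  50  25 380] [390.58157895 327.53684211]
```

View pics/top0z.png

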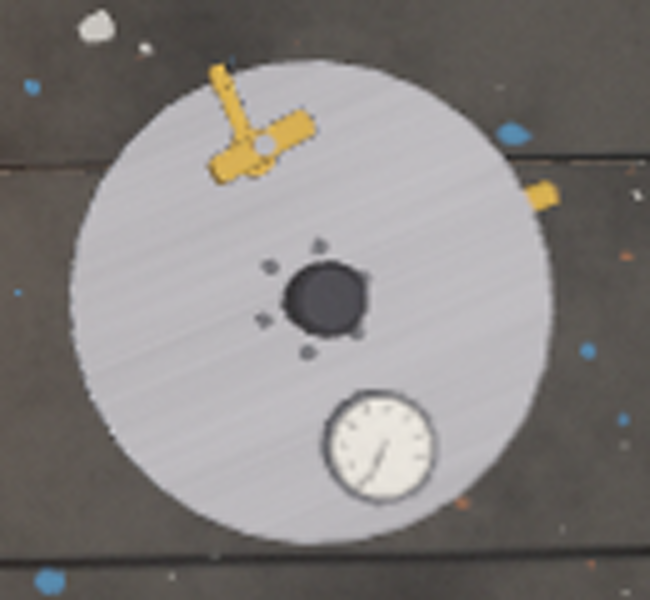

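View pics/scene0z.png

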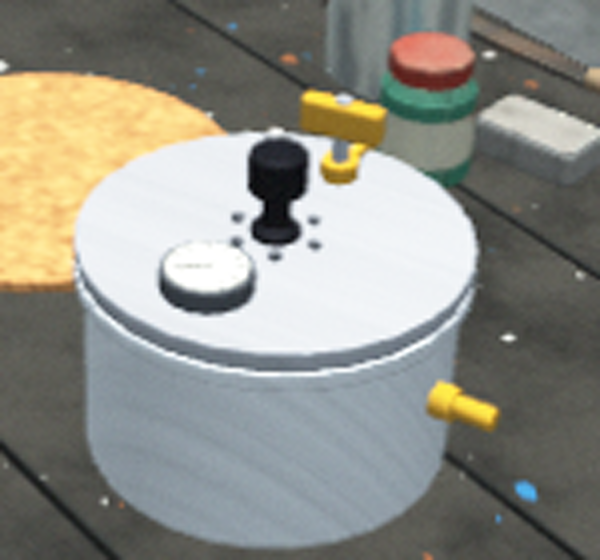

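```bash
python3 - <<'E'
from h import *
np.set_printoptions(precision=4,suppress=True)
c=cam('top0')
t=lambda x,y:[(x+.5)/5-.5+325,(y+.5)/5-.5+180]
print('knob',back(c,[t(326,299)],.170))
im=c['pixels'].astype(int); b,g,r=im[...,0],im[...,1],im[...,2]
m=((b>120)&(abs(r-b)<40)).astype(np.uint8); m[:, :330]=0;m[:,445:]=0;m[:180]=0;m[300:]=0
cs=max(cv2.findContours(m,0,1)[0],key=cv2.contourArea)[:,0]
def fit(p,z,R=None):
    from scipy.optimize import least_squares
    w=back(c,p,z)[:,:2]
    o=least_squares(lambda q:np.hypot(*(w-q[:2]).T)-q[2],[*w.mean(0),.1],loss='soft_l1',f_scale=.001)
    return o.x
h=cv2.convexHull(cs)[:,0]; print('lid',fit(h,.122))
m=((r-b>40)&(r>120)).astype(np.uint8); m[:,:200]=0;m[:,325:]=0;m[:165]=0;m[290:]=0
cs=max(cv2.findContours(m,0,1)[0],key=cv2.contourArea); print('pad',fit(cv2.convexHull(cs)[:,0],.008))
print('bar',back(c,[t(215,165),t(311,124),t(263,146)],.166), back(c,[t(219,70)],.130))
# predict
C=np.array([.4837,-.089]); 
def model(c,C,phi,tap):
    u=np.array([np.cos(phi),np.sin(phi)]);T=C+.065*u; a=phi+np.pi/2+tap; d=np.array([np.cos(a),np.sin(a)]);n=np.array([-d[1],d[0]])
    return proj(c,[[*(T+s*.022*d+q*.006*n),z] for z in(.146,.166) for s,q in((1,1),(1,-1),(-1,-1),(-1,1))]),proj(c,[[*C,.170]])
for f,(x0,y0,x1,y1) in (('top0',(325,180,455,300)),('scene0',(270,160,420,300))):
    cc=cam(f); k=5 if f=='top0' else 4
    I=cv2.resize(cc['pixels'][y0:y1,x0:x1],None,fx=k,fy=k,interpolation=cv2.INTER_CUBIC)
    p,q=model(cc,C,np.radians(23),.05)
    for v,col in list(zip(p,[(255,0,0)]*4+[(0,0,255)]*4))+[(q[0],(0,255,0))]:
        w=((v-[x0,y0]+.5)*k-.5).astype(int); cv2.circle(I,tuple(int(a) for a in w),3,col,-1)
    cv2.imwrite('pics/m_'+f+'.png',I)
E
```

```text
knob [[ 0.4847 -0.0875  0.17  ]]
lid [ 0.4846 -0.0892  0.0991]
pad [0.5209 0.1858 0.1249]
bar [[ 0.5377 -0.0462  0.166 ]
 [ 0.5532 -0.0842  0.166 ]
 [ 0.5449 -0.0652  0.166 ]] [[ 0.5794 -0.0525  0.13  ]]
```

View pics/m_top0.png

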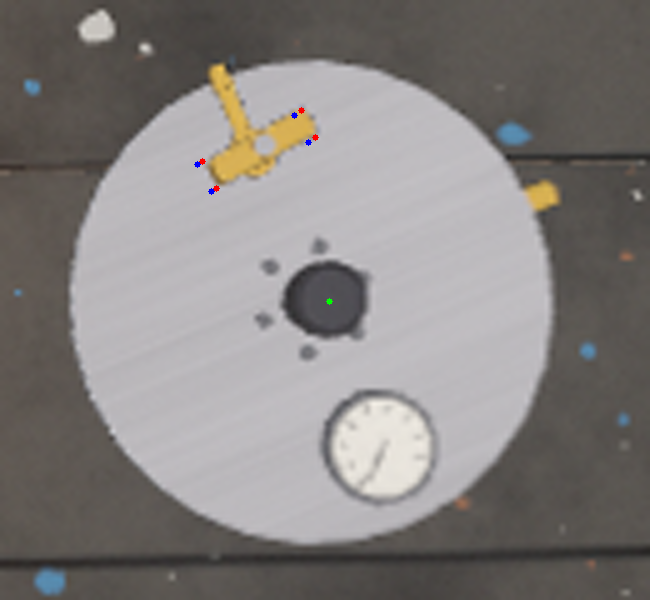

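View pics/m_scene0.png

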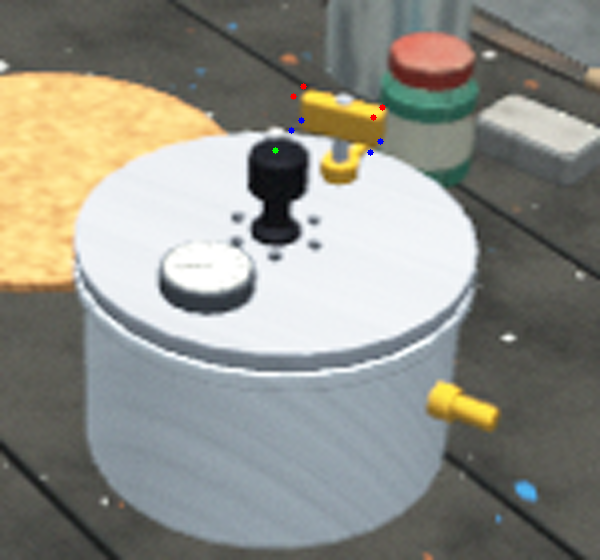

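Call:
servo_tool(
  increments=[
    [0, 0, 0, 0.9],
    [0, 0, 0, 0.9],
    [0, 0, 0, 0.9],
    [0, 0, 0, 0.9],
    [0, 0, 0, 0.9],
    [0, 0, 0, 0.9],
    [0, 0, 0, 0.9],
    [0, 0, 0, 0.9],
    [0, 0, 0, 0.9],
    [0, 0, 0, 0.9],
    [0, 0, 0, 0.9],
    [0, 0, 0, 0.1],
  ],
  grip=0.45,
)

```text
time: 1.1
tcp_pos: [0.1665, 0.524, 0.4042]
orientation: [[-0.379, 0.925, -0.0], [0.925, 0.379, -0.001], [-0.001, -0.001, -1.0]]
ft_force: [0.4, -0.3, -0.6]
finger_gap: 0.455
```

```bash
cat >> h.py <<'E'
np.set_printoptions(precision=4,suppress=True)
def to(p,yaw):
    s=monitor.observe(); R=s['orientation']; y=np.degrees(np.arctan2(R[1,1],R[0,1]))
    d=(np.array(p)-s['tcp_pos'])@R/.025
    print('t',s['time'],'tcp',s['tcp_pos'],'yaw',y,'units',d,'turn',(y-yaw)/5,'F',s['ft_force'],'M',s['torque'],'gap',s['finger_gap'],'tilt',R[:,2],'q6',s['joint_pos'][5])
E
python3 -c "
from h import *
to([.5453,-.0652,.404],22.2)"
```

```text
t 1.1 tcp [0.1665 0.524  0.4042] yaw 22.269993055087873 units [-27.5511   5.0886   0.0249] turn 0.013998611017574802 F [ 0.3993 -0.3341 -0.5636] M [-0.011  -0.0293 -0.0098] gap 0.45474869448105687 tilt [-0.0004 -0.0009 -1.    ] q6 2.310895391663113
```

Call:
servo_tool(
  increments=[
    [-1, 0.18, 0, 0],
    [-1, 0.18, 0, 0],
    [-1, 0.18, 0, 0],
    [-1, 0.18, 0, 0],
    [-1, 0.18, 0, 0],
    [-1, 0.18, 0, 0],
    [-1, 0.18, 0, 0],
    [-1, 0.18, 0, 0],
    [-1, 0.18, 0, 0],
    [-1, 0.18, 0, 0],
    [-1, 0.18, 0, 0],
    [-1, 0.18, 0, 0],
  ],
)

```text
time: 2.1
tcp_pos: [0.3311, 0.2661, 0.4046]
orientation: [[-0.382, 0.924, -0.0], [0.924, 0.382, -0.0], [0.0, -0.0, -1.0]]
ft_force: [0.7, 0.4, 0.9]
finger_gap: 0.451
```

Call:
servo_tool(
  increments=[
    [-1, 0.18, 0, 0],
    [-1, 0.18, 0, 0],
    [-1, 0.18, 0, 0],
    [-1, 0.18, 0, 0],
    [-1, 0.18, 0, 0],
    [-1, 0.18, 0, 0],
    [-1, 0.18, 0, 0],
    [-1, 0.18, 0, 0],
    [-1, 0.18, 0, 0],
    [-1, 0.18, 0, 0],
    [-1, 0.18, 0, 0],
    [-1, 0.18, 0, 0],
  ],
)

```text
time: 3.1
tcp_pos: [0.4952, 0.0092, 0.4045]
orientation: [[-0.382, 0.924, -0.0], [0.924, 0.382, 0.0], [0.0, -0.0, -1.0]]
ft_force: [-0.9, -0.4, -0.1]
finger_gap: 0.452
```

Call:
servo_tool(
  increments=[
    [-1, 0.18, 0, 0],
    [-1, 0.18, 0, 0],
    [-0.8, 0.2, 0, 0],
    [-0.5, 0.2, 0, 0],
    [-0.2, 0.1, 0, 0],
    [0, 0, 0, 0],
  ],
)

```text
time: 3.6
tcp_pos: [0.5485, -0.0631, 0.4042]
orientation: [[-0.38, 0.925, -0.0], [0.925, 0.38, 0.0], [0.0, -0.0, -1.0]]
ft_force: [0.4, 0.8, 1.0]
finger_gap: 0.454
```

```bash
python3 -c "
from h import *
to([.5453,-.0652,.404],22.2)
snap('scene','s1');snap('top','t1')"
```

```text
t 3.6 tcp [ 0.5485 -0.0631  0.4042] yaw 22.35421120887121 units [-0.0291 -0.1504  0.0082] turn 0.03084224177424204 F [0.3837 0.7707 0.958 ] M [0.0171 0.0139 0.0285] gap 0.4535019591268548 tilt [-0.0004  0.0002 -1.    ] q6 0.9323929865905339
```

View pics/s1.png

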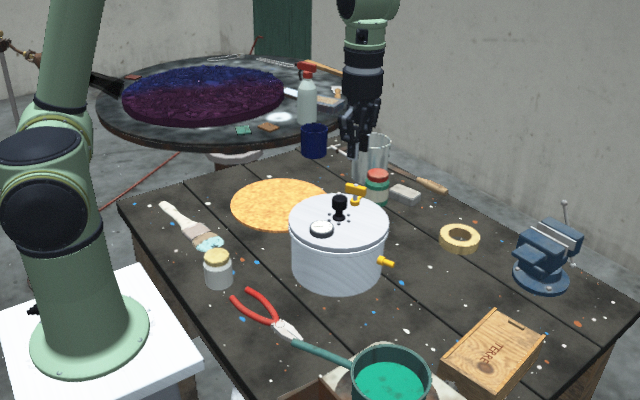

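Gripper is above the tap (fingers about (360,130)), the way down is clear. Descending over the bar.

Call:
servo_tool(
  increments=[
    [-0.03, -0.15, 0.4, 0],
    [0, 0, 0.5, 0],
    [0, 0, 0.5, 0],
    [0, 0, 0.4, 0],
    [0, 0, 0.3, 0],
    [0, 0, 0.3, 0],
    [0, 0, 0, 0],
    [0, 0, 0, 0],
  ],
)

```text
time: 4.37
tcp_pos: [0.5447, -0.0643, 0.3445]
orientation: [[-0.381, 0.925, -0.001], [0.925, 0.381, 0.0], [0.0, -0.0, -1.0]]
ft_force: [-0.2, 0.2, 0.9]
finger_gap: 0.451
```

```bash
python3 -c "
from h import *
to([.5453,-.0652,.314],22.2)
c=snap('scene','s2')
cv2.imwrite('pics/s2z.png',cv2.resize(c['pixels'][90:260,270:430],None,fx=3.5,fy=3.5,interpolation=2))"
```

```text
t 4.3667 tcp [ 0.5447 -0.0643  0.3445] yaw 22.384807111742884 units [-0.0451  0.0092  1.2215] turn 0.03696142234857689 F [-0.1828  0.2159  0.8727] M [0.0014 0.0182 0.006 ] gap 0.45146126250997043 tilt [-0.0006  0.0002 -1.    ] q6 0.9280789975908367
```

View pics/s2z.png

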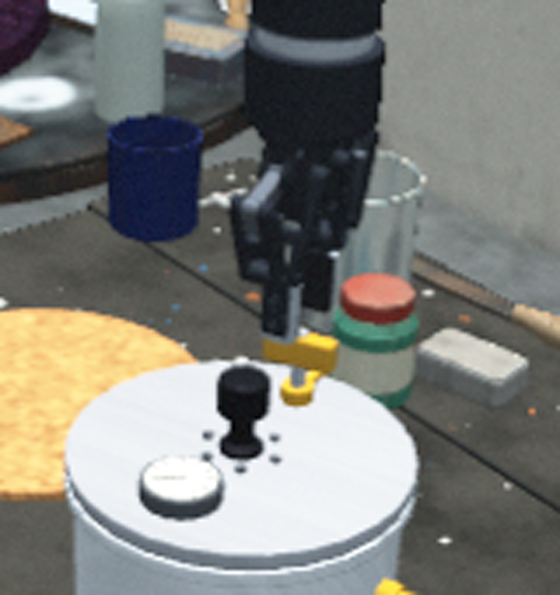

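Fingers straddle the bar (bar in view at crop (300,352), near finger in front of it). Down a further 30 mm, then close.

Call:
servo_tool(
  increments=[
    [-0.04, 0, 0.4, 0],
    [0, 0, 0.4, 0],
    [0, 0, 0.3, 0],
    [0, 0, 0.1, 0],
    [0, 0, 0, 0],
    [0, 0, 0, 0],
  ],
)

```text
time: 4.92
tcp_pos: [0.5451, -0.0654, 0.3143]
orientation: [[-0.38, 0.925, -0.001], [0.925, 0.38, 0.0], [0.0, -0.001, -1.0]]
ft_force: [-0.5, 0.3, 0.5]
finger_gap: 0.447
```

Call:
servo_tool(
  increments=[
    [0, 0, 0, 0],
    [0, 0, 0, 0],
    [0, 0, 0, 0],
    [0, 0, 0, 0],
    [0, 0, 0, 0],
    [0, 0, 0, 0],
    [0, 0, 0, 0],
    [0, 0, 0, 0],
  ],
  grip=0,
)

```text
time: 5.58
tcp_pos: [0.5453, -0.0654, 0.3152]
orientation: [[-0.38, 0.925, 0.001], [0.925, 0.38, -0.0], [-0.001, 0.0, -1.0]]
ft_force: [-1.5, -0.5, 5.0]
finger_gap: 0.127
```

```bash
python3 -c "
from h import *
to([.5453,-.0652,.314],22.2)
c=snap('scene','s3')
cv2.imwrite('pics/s3z.png',cv2.resize(c['pixels'][90:260,270:430],None,fx=3.5,fy=3.5,interpolation=2))"
```

```text
t 5.5833 tcp [ 0.5453 -0.0654  0.3152] yaw 22.362160631152356 units [0.0084 0.0048 0.0471] turn 0.032432126230471425 F [-1.4827 -0.4839  5.0037] M [-0.0518  0.3319 -0.0518] gap 0.12719579792675165 tilt [ 0.0006 -0.0003 -1.    ] q6 0.9266781832328589
```

View pics/s3z.png

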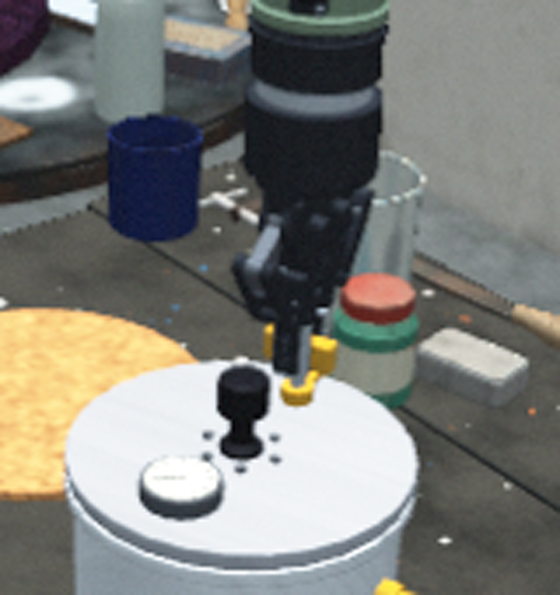

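Bar gripped (gap 0.127 ≈ 11 mm, low force). Turning anticlockwise.

Call:
servo_tool(
  increments=[
    [0, 0, 0, -0.5],
    [0, 0, 0, -0.7],
    [0, 0, 0, -0.7],
    [0, 0, 0, -0.7],
    [0, 0, 0, -0.7],
    [0, 0, 0, -0.7],
    [0, 0, 0, -0.7],
    [0, 0, 0, -0.7],
    [0, 0, 0, -0.7],
    [0, 0, 0, -0.7],
    [0, 0, 0, -0.7],
    [0, 0, 0, -0.5],
  ],
)

```text
time: 6.63
tcp_pos: [0.5449, -0.0657, 0.3151]
orientation: [[-0.887, 0.462, -0.0], [0.462, 0.887, -0.001], [-0.0, -0.001, -1.0]]
ft_force: [-2.1, -1.7, 6.5]
finger_gap: 0.126
```

```bash
python3 -c "
from h import *
to([.5453,-.0652,.314],111)"
```

```text
t 6.6333 tcp [ 0.5449 -0.0657  0.3151] yaw 62.49893349917935 units [-0.0037  0.0249  0.0454] turn -9.70021330016413 F [-2.1016 -1.7231  6.5259] M [-0.2918  0.693  -0.0161] gap 0.12617984919156172 tilt [-0.0004 -0.0013 -1.    ] q6 0.22581635527600638
```

Call:
servo_tool(
  increments=[
    [0, 0, 0, -0.7],
    [0, 0, 0, -0.8],
    [0, 0, 0, -0.9],
    [0, 0, 0, -0.9],
    [0, 0, 0, -0.9],
    [0, 0, 0, -0.9],
    [0, 0, 0, -0.9],
    [0, 0, 0, -0.9],
    [0, 0, 0, -0.9],
    [0, 0, 0, -0.8],
    [0, 0, 0, -0.4],
    [0, 0, 0, 0],
  ],
)

```text
time: 7.63
tcp_pos: [0.5449, -0.0662, 0.3151]
orientation: [[-0.954, -0.299, -0.001], [-0.299, 0.954, -0.003], [0.001, -0.003, -1.0]]
ft_force: [-3.5, -3.4, 6.4]
finger_gap: 0.129
```

```bash
python3 -c "
from h import *
to([.5453,-.0652,.314],111)"
```

```text
t 7.6333 tcp [ 0.5449 -0.0662  0.3151] yaw 107.39276566222121 units [-0.026   0.032   0.0457] turn -0.7214468675557584 F [-3.5057 -3.3995  6.3752] M [-0.6614  0.6702 -0.0187] gap 0.12945037352322877 tilt [-0.0006 -0.0028 -1.    ] q6 -0.5581616614332054
```

Call:
servo_tool(
  increments=[
    [0, 0, 0, -0.3],
    [0, 0, 0, -0.3],
    [0, 0, 0, -0.1],
    [0, 0, 0, 0],
  ],
)

```text
time: 7.97
tcp_pos: [0.5449, -0.0662, 0.3152]
orientation: [[-0.935, -0.356, -0.001], [-0.356, 0.935, -0.003], [0.002, -0.003, -1.0]]
ft_force: [-4.2, -3.7, 6.0]
finger_gap: 0.126
```

```bash
python3 -c "
from h import *
to([.5453,-.0652,.314],111)"
```

```text
t 7.9667 tcp [ 0.5449 -0.0662  0.3152] yaw 110.83652100644473 units [-0.0277  0.0327  0.0476] turn -0.03269579871105464 F [-4.1847 -3.6641  5.9662] M [-0.6407  0.7235  0.0548] gap 0.1260004322286584 tilt [-0.0005 -0.003  -1.    ] q6 -0.6183283743277513
```

Call:
servo_tool(
  increments=[
    [0, 0, 0, -0.2],
    [0, 0, 0, -0.1],
    [0, 0, 0, 0],
  ],
)

```text
time: 8.22
tcp_pos: [0.5449, -0.0662, 0.3152]
orientation: [[-0.925, -0.379, -0.001], [-0.379, 0.925, -0.003], [0.002, -0.002, -1.0]]
ft_force: [-2.8, -3.6, 6.5]
finger_gap: 0.13
```

```bash
python3 -c "
from h import *
to([.5453,-.0652,.314],111)"
```

```text
t 8.2167 tcp [ 0.5449 -0.0662  0.3152] yaw 112.27322651513985 units [-0.0292  0.0333  0.0466] turn 0.2546453030279707 F [-2.8385 -3.6195  6.5073] M [-0.66    0.7148 -0.3302] gap 0.12964067177065394 tilt [-0.0005 -0.0028 -1.    ] q6 -0.6435012542616922
```

The stop is reached (moment rises to 0.33 N m). Relieve it slightly, open, and rise.

Call:
servo_tool(
  increments=[
    [0, 0, 0, 0.2],
    [0, 0, 0, 0],
  ],
)

```text
time: 8.38
tcp_pos: [0.5449, -0.0662, 0.3152]
orientation: [[-0.932, -0.363, -0.001], [-0.363, 0.932, -0.003], [0.002, -0.003, -1.0]]
ft_force: [-3.9, -3.8, 6.3]
finger_gap: 0.128
```

Call:
servo_tool(
  increments=[
    [0, 0, 0, 0],
    [0, 0, 0, 0],
    [0, 0, 0, 0],
    [0, 0, 0, 0],
    [0, 0, 0, 0],
    [0, 0, -0.3, 0],
    [0, 0, -0.6, 0],
    [0, 0, -0.8, 0],
    [0, 0, -0.7, 0],
    [0, 0, -0.4, 0],
    [0, 0, 0, 0],
    [0, 0, 0, 0],
  ],
  grip=0.5,
)

```text
time: 9.38
tcp_pos: [0.5453, -0.0654, 0.385]
orientation: [[-0.931, -0.364, 0.001], [-0.364, 0.931, -0.0], [-0.001, -0.001, -1.0]]
ft_force: [0.8, -0.4, -0.7]
finger_gap: 0.5
```

```bash
python3 -c "
from h import *
to([.4847,-.0885,.384],111)
c=snap('scene','s4')
cv2.imwrite('pics/s4z.png',cv2.resize(c['pixels'][90:260,270:430],None,fx=3.5,fy=3.5,interpolation=2))
c=snap('top','t4')
cv2.imwrite('pics/t4z.png',cv2.resize(c['pixels'][180:300,325:455],None,fx=5,fy=5,interpolation=2))"
```

```text
t 9.3833 tcp [ 0.5453 -0.0654  0.385 ] yaw 111.3703073986872 units [2.5948 0.0219 0.0371] turn 0.07406147973744055 F [ 0.8202 -0.4302 -0.7337] M [-0.0159  0.0033  0.0025] gap 0.5004478839994865 tilt [ 0.0012 -0.0003 -1.    ] q6 -0.6267155656591171
```

View pics/s4z.png

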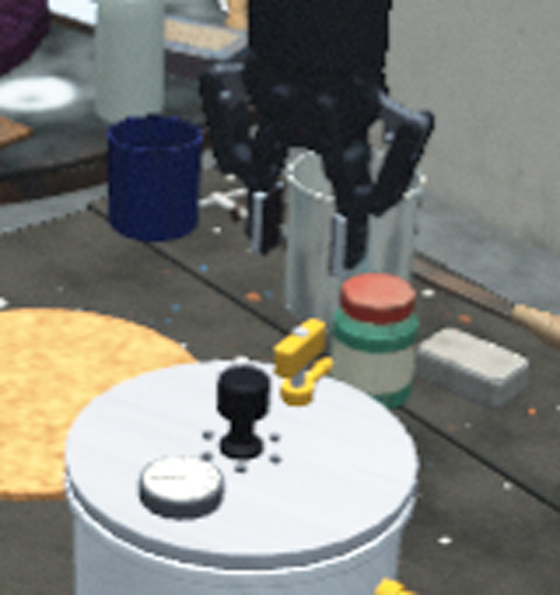

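View pics/t4z.png

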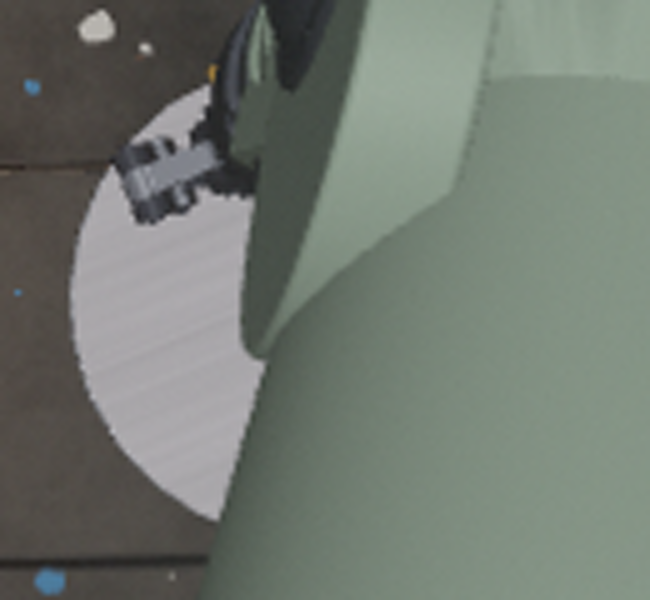

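The scene view shows the bar (crop (300,347)) lying in line with the spout. Moving over the knob with a wider opening, then down.

Call:
servo_tool(
  increments=[
    [0.4, 0, 0, 0],
    [0.7, 0, 0, 0],
    [0.8, 0, 0, 0],
    [0.5, 0, 0, 0],
    [0.2, 0.02, 0, 0],
    [0, 0, 0, 0],
    [0, 0, 0, 0],
  ],
  grip=0.7,
)

```text
time: 10.07
tcp_pos: [0.4844, -0.0887, 0.3845]
orientation: [[-0.931, -0.364, 0.0], [-0.364, 0.931, 0.0], [-0.0, 0.0, -1.0]]
ft_force: [0.8, 0.1, 0.3]
finger_gap: 0.701
```

Call:
servo_tool(
  increments=[
    [0, 0, 0.4, 0],
    [0, 0, 0.6, 0],
    [0, 0, 0.6, 0],
    [0, 0, 0.6, 0],
    [0, 0, 0.4, 0],
    [0, 0, 0.3, 0],
    [0, 0, 0, 0],
    [0, 0, 0, 0],
  ],
)

```text
time: 10.73
tcp_pos: [0.4846, -0.0885, 0.3119]
orientation: [[-0.931, -0.365, -0.001], [-0.365, 0.931, 0.0], [0.0, 0.0, -1.0]]
ft_force: [1.0, -0.2, 0.4]
finger_gap: 0.698
```

```bash
python3 -c "
from h import *
to([.4847,-.0885,.311],111)
c=snap('scene','s5')
cv2.imwrite('pics/s5z.png',cv2.resize(c['pixels'][90:260,270:430],None,fx=3.5,fy=3.5,interpolation=2))"
```

```text
t 10.7333 tcp [ 0.4846 -0.0885  0.3119] yaw 111.37959466973969 units [-0.0029 -0.0009  0.0356] turn 0.07591893394793772 F [ 0.9656 -0.1587  0.4244] M [-0.0798  0.0153 -0.0133] gap 0.6979581351248871 tilt [-0.0006  0.0002 -1.    ] q6 -0.7037523573242531
```

View pics/s5z.png

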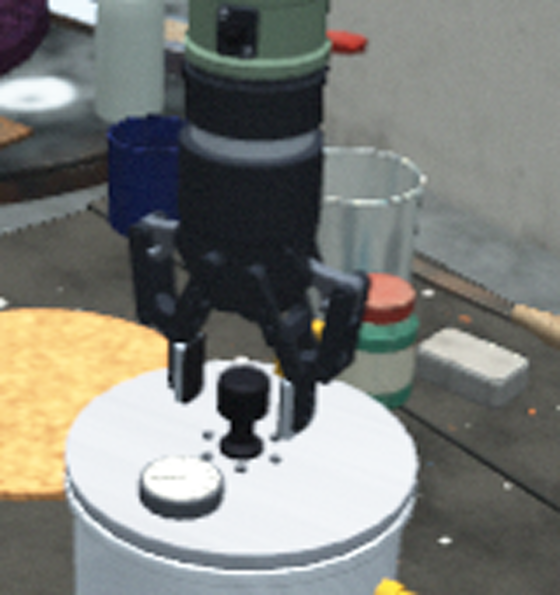

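Knob (crop (243,395)) sits between the fingers at the right height. Close, then lift a little as a test.

Call:
servo_tool(
  increments=[
    [0, 0, 0, 0],
    [0, 0, 0, 0],
    [0, 0, 0, 0],
    [0, 0, 0, 0],
    [0, 0, 0, 0],
    [0, 0, 0, 0],
    [0, 0, 0, 0],
    [0, 0, 0, 0],
  ],
  grip=0,
)

```text
time: 11.45
tcp_pos: [0.485, -0.0891, 0.3134]
orientation: [[-0.931, -0.364, 0.002], [-0.364, 0.931, -0.002], [-0.001, -0.003, -1.0]]
ft_force: [-0.6, -3.4, 5.7]
finger_gap: 0.335
```

Call:
servo_tool(
  increments=[
    [0, 0, -0.1, 0],
    [0, 0, -0.15, 0],
    [0, 0, -0.15, 0],
    [0, 0, 0, 0],
    [0, 0, 0, 0],
  ],
)

```text
time: 11.87
tcp_pos: [0.4842, -0.0884, 0.322]
orientation: [[-0.931, -0.364, -0.001], [-0.364, 0.931, 0.001], [0.0, 0.001, -1.0]]
ft_force: [0.2, -0.2, -6.2]
finger_gap: 0.332
```

```bash
python3 -c "
from h import *
to([.4847,-.0885,.371],111)
c=snap('scene','s6')
cv2.imwrite('pics/s6z.png',cv2.resize(c['pixels'][90:260,270:430],None,fx=3.5,fy=3.5,interpolation=2))"
```

```text
t 11.8667 tcp [ 0.4842 -0.0884  0.322 ] yaw 111.37433492006492 units [-0.0156 -0.0089 -1.96  ] turn 0.07486698401298497 F [ 0.1546 -0.2269 -6.2123] M [-0.0105 -0.158   0.0254] gap 0.33210442647986615 tilt [-0.0008  0.0006 -1.    ] q6 -0.7038057487149676
```

View pics/s6z.png

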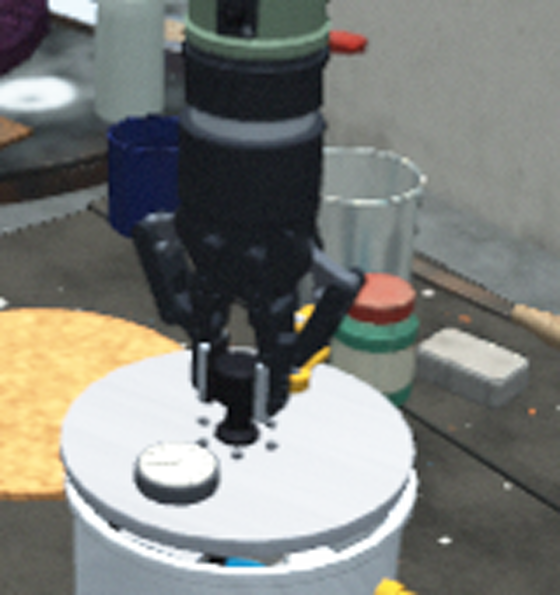

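The lid is freely off its seat (wrist −6.2 N ≈ lid weight). Lift and carry.

Call:
servo_tool(
  increments=[
    [0, 0, -0.2, 0],
    [0, 0, -0.4, 0],
    [0, 0, -0.5, 0],
    [0, 0, -0.5, 0],
    [0, 0, -0.4, 0],
    [0, 0, -0.2, 0],
    [0, 0, 0, 0],
  ],
)

```text
time: 12.5
tcp_pos: [0.4848, -0.0887, 0.3788]
orientation: [[-0.931, -0.364, 0.002], [-0.364, 0.931, -0.001], [-0.002, -0.002, -1.0]]
ft_force: [0.7, -0.3, -7.1]
finger_gap: 0.333
```

```bash
python3 -c "
from h import *
to([.5209,.1858,.376],111.4)
c=snap('scene','s7')
cv2.imwrite('pics/s7z.png',cv2.resize(c['pixels'][70:300,220:430],None,fx=2.5,fy=2.5,interpolation=2))"
```

```text
t 12.5 tcp [ 0.4848 -0.0887  0.3788] yaw 111.36499751456276 units [-5.3435  9.7012  0.1057] turn -0.007000497087449276 F [ 0.677  -0.3485 -7.1394] M [-0.024  -0.0611  0.0056] gap 0.33274810417822215 tilt [ 0.0024 -0.0008 -1.    ] q6 -0.7037876845410512
```

View pics/s7z.png

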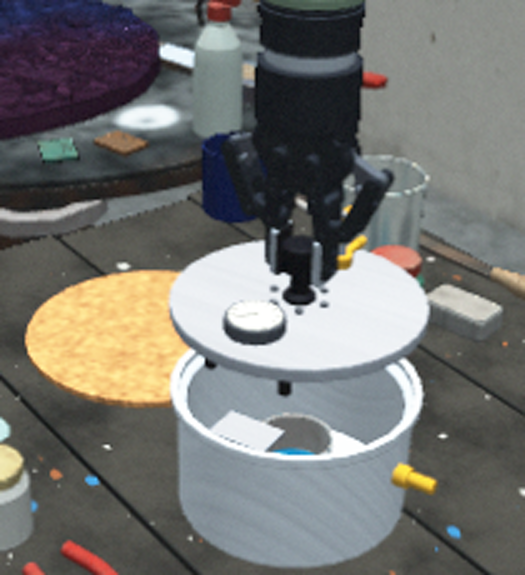

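Lid level, feet clear above the rim. Carry to the pad.

Call:
servo_tool(
  increments=[
    [-0.16, 0.3, 0, 0],
    [-0.33, 0.6, 0, 0],
    [-0.44, 0.8, 0, 0],
    [-0.44, 0.8, 0, 0],
    [-0.44, 0.8, 0, 0],
    [-0.44, 0.8, 0, 0],
    [-0.44, 0.8, 0, 0],
    [-0.44, 0.8, 0, 0],
    [-0.44, 0.8, 0, 0],
    [-0.44, 0.8, 0, 0],
    [-0.44, 0.8, 0, 0],
    [-0.44, 0.8, 0, 0],
  ],
)

```text
time: 13.55
tcp_pos: [0.5166, 0.1649, 0.3761]
orientation: [[-0.931, -0.365, -0.002], [-0.365, 0.931, 0.0], [0.002, 0.001, -1.0]]
ft_force: [0.8, -1.0, -7.5]
finger_gap: 0.337
```

Call:
servo_tool(
  increments=[
    [-0.28, 0.5, 0, 0],
    [-0.12, 0.2, 0, 0],
    [-0.06, 0.1, 0, 0],
    [0, 0, 0, 0],
    [0, 0, 0, 0],
    [0, 0, 0, 0],
  ],
)

```text
time: 14.05
tcp_pos: [0.5205, 0.1852, 0.377]
orientation: [[-0.932, -0.363, -0.001], [-0.363, 0.932, -0.0], [0.001, -0.0, -1.0]]
ft_force: [0.5, 0.4, -7.1]
finger_gap: 0.33
```

```bash
python3 -c "
from h import *
to([.5209,.1858,.2334],111.4)
c=snap('scene','s8')
cv2.imwrite('pics/s8z.png',cv2.resize(c['pixels'][70:300,190:430],None,fx=2.5,fy=2.5,interpolation=2))
c=snap('top','t8')"
```

```text
t 14.05 tcp [0.5205 0.1852 0.377 ] yaw 111.2988731164013 units [-0.0269  0.0198  5.7426] turn -0.020225376719741915 F [ 0.4945  0.4498 -7.1161] M [ 0.0296  0.002  -0.0063] gap 0.32968617904389025 tilt [-0.0006 -0.0005 -1.    ] q6 -0.16350601491014993
```

View pics/s8z.png

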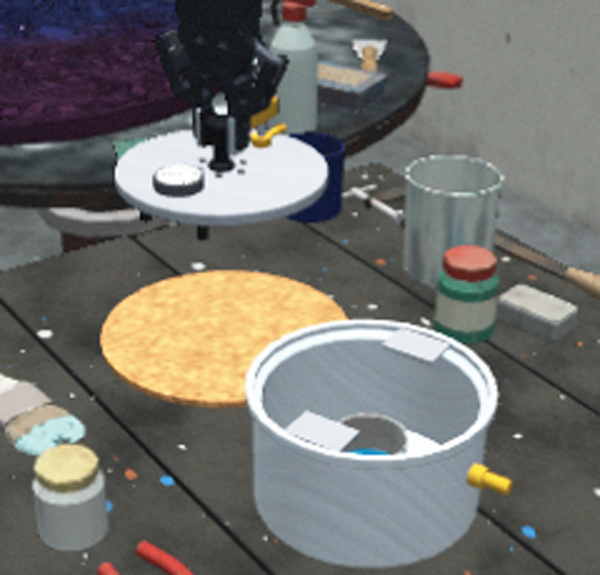

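View pics/t8.png

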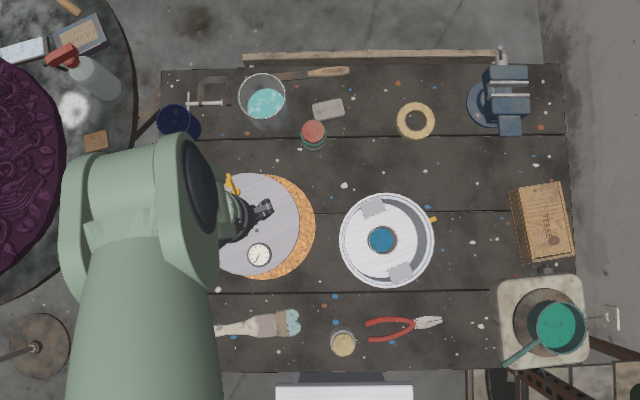

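Lid level over the pad, no neighbours in the way. Lower to a few mm above contact.

Call:
servo_tool(
  increments=[
    [-0.03, 0.02, 0.3, 0],
    [0, 0, 0.5, 0],
    [0, 0, 0.6, 0],
    [0, 0, 0.7, 0],
    [0, 0, 0.7, 0],
    [0, 0, 0.7, 0],
    [0, 0, 0.7, 0],
    [0, 0, 0.5, 0],
    [0, 0, 0.3, 0],
    [0, 0, 0.2, 0],
    [0, 0, 0.1, 0],
    [0, 0, 0, 0],
  ],
)

```text
time: 15.15
tcp_pos: [0.5213, 0.1866, 0.2446]
orientation: [[-0.931, -0.364, 0.0], [-0.364, 0.931, 0.0], [-0.0, -0.0, -1.0]]
ft_force: [-0.4, 0.6, -6.3]
finger_gap: 0.334
```

Call:
servo_tool(
  increments=[
    [0, 0, 0.05, 0],
    [0, 0, 0.05, 0],
    [0, 0, 0.05, 0],
    [0, 0, 0, 0],
  ],
)

```text
time: 15.48
tcp_pos: [0.5212, 0.1867, 0.2411]
orientation: [[-0.931, -0.364, 0.0], [-0.364, 0.931, 0.0], [-0.0, -0.0, -1.0]]
ft_force: [0.1, 0.4, -6.6]
finger_gap: 0.329
```

```bash
python3 -c "
from h import *
to([.5209,.1858,.2334],111.4)"
```

```text
t 15.4833 tcp [0.5212 0.1867 0.2411] yaw 111.36543953209373 units [ 0.0259 -0.0292  0.3085] turn -0.006912093581254908 F [ 0.0591  0.4492 -6.5935] M [-0.0729  0.011   0.0126] gap 0.3288149801716982 tilt [ 0.0004  0.0001 -1.    ] q6 -0.1622460148784504
```

Call:
servo_tool(
  increments=[
    [0, 0, 0.05, 0],
    [0, 0, 0.05, 0],
    [0, 0, 0.05, 0],
    [0, 0, 0.04, 0],
    [0, 0, 0, 0],
    [0, 0, 0, 0],
  ],
)

```text
time: 15.98
tcp_pos: [0.5211, 0.1867, 0.2361]
orientation: [[-0.931, -0.364, -0.0], [-0.364, 0.931, -0.0], [0.0, 0.0, -1.0]]
ft_force: [0.2, -0.5, -6.2]
finger_gap: 0.33
```

Call:
servo_tool(
  increments=[
    [0, 0, 0.04, 0],
    [0, 0, 0.04, 0],
    [0, 0, 0, 0],
    [0, 0, 0, 0],
  ],
)

```text
time: 16.32
tcp_pos: [0.5211, 0.1867, 0.2341]
orientation: [[-0.931, -0.364, -0.0], [-0.364, 0.931, -0.0], [0.0, 0.0, -1.0]]
ft_force: [-1.0, -0.4, -6.1]
finger_gap: 0.335
```

Call:
servo_tool(
  increments=[
    [0, 0, 0.04, 0],
    [0, 0, 0, 0],
    [0, 0, 0, 0],
  ],
)

```text
time: 16.57
tcp_pos: [0.5212, 0.1868, 0.2334]
orientation: [[-0.931, -0.364, 0.0], [-0.364, 0.931, 0.0], [-0.0, 0.0, -1.0]]
ft_force: [-0.6, 0.2, -3.0]
finger_gap: 0.336
```

Call:
servo_tool(
  increments=[
    [0, 0, 0.04, 0],
    [0, 0, 0, 0],
    [0, 0, 0, 0],
  ],
)

```text
time: 16.82
tcp_pos: [0.5211, 0.1868, 0.2333]
orientation: [[-0.931, -0.364, 0.001], [-0.364, 0.931, 0.0], [-0.001, 0.0, -1.0]]
ft_force: [-3.8, 0.4, 5.2]
finger_gap: 0.328
```

Standing on the pad (force changed from −6 to +5 N). Release and rise.

Call:
servo_tool(
  increments=[
    [0, 0, 0, 0],
    [0, 0, 0, 0],
    [0, 0, 0, 0],
    [0, 0, 0, 0],
    [0, 0, 0, 0],
    [0, 0, 0, 0],
    [0, 0, 0, 0],
  ],
  grip=0.7,
)

```text
time: 17.4
tcp_pos: [0.5213, 0.1867, 0.2321]
orientation: [[-0.931, -0.364, 0.0], [-0.364, 0.931, -0.0], [-0.0, -0.0, -1.0]]
ft_force: [-0.6, 0.3, -0.2]
finger_gap: 0.702
```

Call:
servo_tool(
  increments=[
    [0, 0, -0.3, 0],
    [0, 0, -0.5, 0],
    [0, 0, -0.8, 0],
    [0, 0, -1, 0],
    [0, 0, -1, 0],
    [0, 0, -1, 0],
    [0, 0, -0.6, 0],
    [0, 0, -0.3, 0],
    [0, 0, 0, 0],
  ],
)

```text
time: 18.15
tcp_pos: [0.5217, 0.1868, 0.3719]
orientation: [[-0.931, -0.364, 0.004], [-0.364, 0.931, 0.001], [-0.004, -0.001, -1.0]]
ft_force: [-0.0, 0.0, -1.3]
finger_gap: 0.698
```

Call:
servo_tool(
  increments=[
    [0.5, 0.5, 0, 0],
    [1, 1, 0, 0],
    [1, 1, 0, 0],
    [1, 1, 0, 0],
    [1, 1, 0, 0],
    [1, 1, 0, 0],
    [0.5, 0.5, 0, 0],
    [0, 0, 0, 0],
  ],
)

```text
time: 18.82
tcp_pos: [0.3231, 0.2721, 0.3684]
orientation: [[-0.93, -0.368, -0.004], [-0.368, 0.93, -0.001], [0.004, 0.0, -1.0]]
ft_force: [-0.6, -0.4, -0.3]
finger_gap: 0.701
```

```bash
python3 -c "
from h import *
to([.5209,.1858,.2334],111.4)
c=snap('scene','s9')
cv2.imwrite('pics/s9z.png',cv2.resize(c['pixels'][70:300,190:430],None,fx=2.5,fy=2.5,interpolation=2))
c=snap('top','t9')
cv2.imwrite('pics/t9z.png',cv2.resize(c['pixels'][160:300,180:340],None,fx=4,fy=4,interpolation=2))"
```

```text
t 18.8167 tcp [0.3231 0.2721 0.3684] yaw 111.59835293839424 units [-6.1104 -6.1222  5.3706] turn 0.03967058767884737 F [-0.6132 -0.4    -0.294 ] M [-0.0116  0.014   0.0063] gap 0.7012329183060495 tilt [-0.0041 -0.0014 -1.    ] q6 0.14749717546521238
```

View pics/s9z.png

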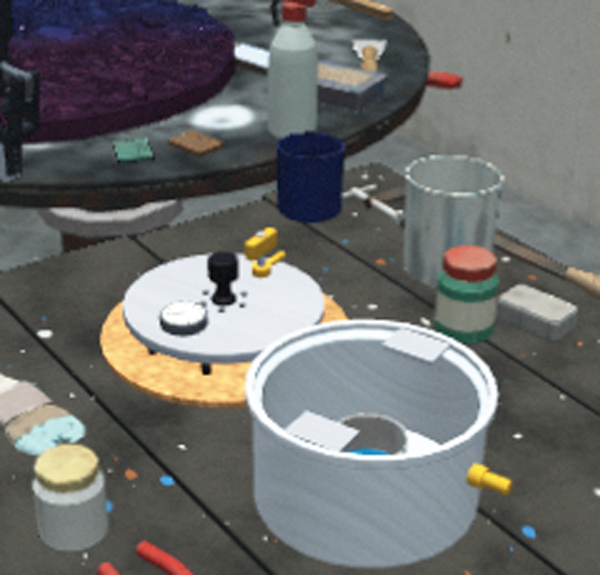

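View pics/t9z.png

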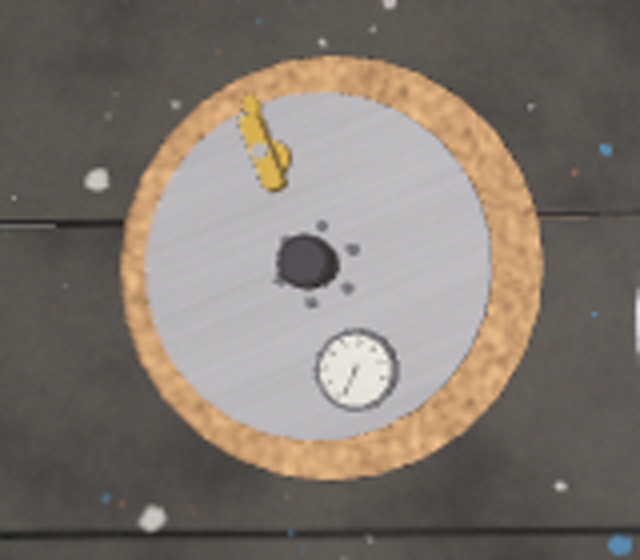

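```bash
python3 - <<'E'
from h import *
c=cam('t9')
im=c['pixels'].astype(int); b,g,r=im[...,0],im[...,1],im[...,2]
from scipy.optimize import least_squares
def fit(m,z):
    m=m.astype(np.uint8); m[:, :205]=0;m[:,322:]=0;m[:168]=0;m[288:]=0
    h=cv2.convexHull(max(cv2.findContours(m,0,1)[0],key=cv2.contourArea))[:,0]
    w=back(c,h,z)[:,:2]
    return least_squares(lambda q:np.hypot(*(w-q[:2]).T)-q[2],[*w.mean(0),.1],loss='soft_l1',f_scale=.001).x
print(fit((b>120)&(abs(r-b)<40),.042), fit((r-b>40)&(r>120),.008))
t=lambda x,y:[(x+.5)/4-.5+180,(y+.5)/4-.5+160]
w=back(c,[t(276,188),t(245,110),t(308,262),t(260,150)],.086)[:,:2]
d=w[1]-w[0]; u=w[3]-w[2]; print(np.degrees(np.arctan2(d[1],d[0])),np.degrees(np.arctan2(u[1],u[0])))
E
```

```text
[0.52   0.1877 0.0987] [0.521  0.1857 0.1248]
21.76850224994608 23.23149541805173
```

```bash
python3 -c "
from rig import bot
print(bot.hand_in())"
```

```text
the job is handed in; nothing more can be done
None
```

The job is done and handed in at about 19 s of the 58 s. I turned the tap anticlockwise to its stop while the lid was still seated. I then lifted the lid by its knob and set it right way up on the cork pad.

- **Tap:** the moment on the wrist rose to about 0.33 N m at the stop, so it reached full travel. The last pictures show the handle within 1–2° of the spout's direction.
- **Placing:** the lid's centre is about 2 mm from the pad's centre, about as fine as the camera calibration allows. That leaves roughly 23 mm of cork all round, so nothing hangs over.
- **Gentleness:** contact with the pad showed as the wrist force going from −6 N to +5 N before I let go. The largest force in the readings was about 7.5 N, which was the lid's weight while carrying it.
- **At hand-in:** the gripper was open and well clear of everything.

None of the checks failed or disagreed with each other.

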